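# Sign in a filter pot and hold the lens at focus

## Task

Sign in the sample pot in the seat of the inspection stand: turn it in its seat, without lifting it out, until the barcode on its side faces the barcode reader squarely, and let go of it. Then pick up the hand lens and hold it level over the middle of the pot, clear of the pot and the stand, with its glass at the height of the tip of the red pointer on the column, which marks the focal height. The program finishes while the gripper is still holding the lens there, at rest, with the barcode still facing the reader; leave the pointer and the other things on the bench as they are.

Things in the scene. Friction and masses are not known exactly. Their poses are not given: they have to be found in the camera images.
- stand: Inspection stand, fixed: light grey base plate 220 (x) by 250 (y) by 16 mm thick with a seat, a barcode reader and a column. Origin on the bench under the plate's centre; x points away from the robot (turned up to 0.3 rad either way), z up. In this frame the seat is at (-35, 0) mm, the reader beside it at y = -85 to -133 mm, the column at (85, 95) mm.
- seat (a point): Centre of the seat's floor, 16 mm above the bench: a black ring 64 mm outside, 51 mm inside and 6 mm high around it, in which the pot stands and can be turned. Axes as stand.
- reader_window (a point): Middle of the dark red window of the barcode reader, 57 mm above the bench, 85 mm from the seat's axis along the stand's -y. The window looks along the stand's +y, at the pot. The reader is a dark grey block 52 by 46 mm whose top is 79 mm above the bench. Axes as stand.
- focus_mark (a point): Tip of the red pointer, marking the focal height, 135 to 205 mm above the bench. The pointer is a red collar, 25 mm across, with a small blade aimed at the seat's axis and ending about 115 mm from it; it slides stiffly (8 N) on the column, a graduated steel rod 12 mm thick whose top is 226 mm above the bench. Axes as stand.
- pot: Sample pot: clear cylinder 48 mm across, blue-rimmed lid 51 mm across (top 14 mm; does not unscrew), 62 mm tall, 60 to 110 g, loose in the seat. Origin: centre of the underside, z up; x points out through the barcode. A white seal strip with orange tab lies on the lid's rim above the barcode. Label starts 0.8 to 2.2 rad anticlockwise (from above) of facing the reader.
- label (a point): Middle of the pot's barcode label (white with black bars, 30 mm high, about 33 mm wide), on its side 24 mm from its axis and 26 mm above its underside. Axes as pot.
- pot_top (a point): Centre of the pot's lid, on top, 62 mm above its underside.
- lens: Hand lens, 70 to 130 g, lying flat: glass in a steel rim 72 mm across, 10 mm thick; straight cream handle 18 mm wide (flat sides), 16 mm thick, reaching from 49 to 149 mm off the lens's axis along its -x. Rim and handle flush underneath. Origin: centre of the rim's underside, z up. Centre of mass about 57 mm off the axis towards the handle.
- lens_center (a point): Middle of the glass, 5 mm above the rim's underside, on the lens's axis.
- lens_handle (a point): Point to grip: on the handle's centre line, 75 mm from the lens's axis, 8 mm above its underside.
- spare_pot_a: Another pot of the same size with a white-rimmed lid and no label, waiting on the bench at the far side; origin at the centre of its underside. To be left alone.
- spare_pot_b: A second waiting pot like it. To be left alone.
- syringe: A clear syringe without needle, 150 mm long and 18 mm thick, lying on the bench at the right. To be left alone.
- beaker: A glass beaker 68 mm in diameter and 90 mm tall, at the left. To be left alone.
- marker_pen: A white marker pen with a green cap, 135 mm long and 14 mm thick, lying on the bench at the left, near the robot. To be left alone.
Mind the look-alikes: they are no part of the job. There is more than one size of the lens; the job needs the smaller.

How it is judged:
By the outcome, as a careful person would: the job done as asked, in the order asked, and still so for the second after the job is handed in, while the arm keeps its last pose, push and grip.
It also fails if it takes over 61 s, if anything falls off the work surface, if the arm or the gripper's body presses on something with over 40 N, if the wrist force passes 120 N, or if a joint passes its speed limit or range.

## Robot

A 6-joint arm with a two-finger parallel gripper is mounted at the origin on the work surface. World frame = base frame: x ahead of the robot, y to its left, z up, the work surface at z = 0. Lengths are in m, angles in rad, forces in N, time in s.
With the tool pointing down it reaches from about 0.375 to 0.9 m from the base axis. Payload 3.1 kg.
Tool frame: the origin (TCP) lies midway between the tips of the shut fingers; the grasp point (between the pads) lies 19 mm behind it (pinch_z is the distance from the TCP to the grasp point, in m); z points along the fingers, y is the line along which they close (so a half turn about z gives the same grasp; the last joint's range is limited). The gripper opens to 85 mm and grips with 20 to 120 N. Pads are 22 mm wide; open, the fingers measure 114 mm over their backs; the gripper's body (76 mm by 85 mm) begins 54 mm behind the grasp point. The pads swing forward as they close: fully open they stand 13 mm farther back than shut.
Start: joints at [-1.444, 0.527, 1.433, -0, 1.181, -0.178], TCP at [0.188, -0.596, 0.231] pointing down, gripper open.
Joint ranges: [-3.08, 3.08], [-0.75, 2.2], [0.22, 2.44], [-1.43, 4.57], [0, 2.65], [-2.85, 2.85]. Speed limits (rad/s): [2.79, 2.79, 3.14, 3.14, 3.14, 3.14].

## Interface

Orientations are given as a unit quaternion [x, y, z, w].
In Python, from station import sense, snapshot, camera_params, sign_off, pinch_z gives the robot as it stands. The module is installed in compiled form; this text tells all that it offers.
- The arm moves only by the shell command python3 -m handwheel 'ROWS' [FORCE]. ROWS is JSON, a list that holds one entry, the list of rows, each a list of 7 numbers: the turn, a rotation vector about the tool's x, y, z in degrees, then the shift along the tool's x, y, z in m, then the opening, from 0 (shut) to 1 (fully open). A call has 1 to 20 rows; each row shifts and turns the commanded pose from where the row before left it, along the tool's axes as they then stand; what a row does not reach is not made up. A row lasts 1/8 s, in which the tool goes at most 62.5 mm and 10.7 degrees, less where a joint would pass 70% of its speed; a pose out of reach is approached as far as the arm can. A call with a gripper value outside its range is refused whole. The fingers move at their own pace and stop on an object; FORCE is the grip in N (left out, the last holds). Time passes only in rows, so rows that do not move let the fingers close. It gives the time, the measured TCP pose, the force, the opening and the grip force at its end, in the units of the state.
- sense(): the state, without advancing time (a new reading comes with each control period).
- snapshot(name): name is "scene" or "top" or "wrist"; returns the picture (400x640x3 uint8, red, green, blue); there is no depth.
- camera_params(name): a dict with "fx", "fy", "cx", "cy" (pixels), "world_to_cam" (4x4, takes a point from world to camera coordinates); the wrist camera has in their place "mount" (4x4, takes a point from camera to tool coordinates, whose origin is the TCP and whose axes are the flange's). Camera axes: x right, y down, z forward; pixel columns grow to the right and rows downward; lengths in m; the calibration is good to about 2 mm. A picture is of the moment at which its call begins: read the wrist's pose just before it. camera_params takes no time and is no camera call.
- sign_off(): hands the job in; it is judged then, once.
The state is a dict: "t": time; "q": joint angles; "qd": joint speeds; "tau": joint torques, N m; "tcp_pos": TCP position; "tool_rot": TCP orientation; "force": force on the tool from outside, world axes, zero at the start; "ft_torque": the same for the moment, N m; "finger_gap": opening from 0.0 (shut) to 1.0 (fully open); "gripper_force": force on a finger pad.
Only numpy, scipy, OpenCV 4.12 (cv2) and the standard library are available. Lean on these libraries where they do the work, as an engineer would, in place of code of your own. Each camera call takes 0.05 s, during which the arm holds its last target. There are 200 camera calls.

## Working session

There is one attempt and no reset: what is moved stays moved. The work goes in short steps, Python scripts to look and compute and a shell command to move; the robot and the scene stay as the last step left them, time stands still between calls to the robot, and variables do not carry over. Pictures are saved under pics/ and viewed, at most 10 in all, crops included, and the job is handed in when it is done.

```bash
mkdir -p pics; cat > h.py <<'E'
import numpy as np, cv2
from station import *
from scipy.spatial.transform import Rotation as R
def save(img,name,crop=None,s=1):
    if crop: x0,y0,x1,y1=crop; img=img[y0:y1,x0:x1]
    cv2.imwrite('pics/'+name,cv2.resize(img[:,:,::-1],None,fx=s,fy=s,interpolation=cv2.INTER_CUBIC))
def ray(cam,px,st=None):
    p=camera_params(cam)
    d=np.array([(px[0]-p['cx'])/p['fx'],(px[1]-p['cy'])/p['fy'],1])
    if cam=='wrist':
        M=np.eye(4);M[:3,:3]=R.from_quat(st['tool_rot']).as_matrix();M[:3,3]=st['tcp_pos'];T=M@p['mount']
    else: T=np.linalg.inv(p['world_to_cam'])
    d=T[:3,:3]@d; return T[:3,3],d/np.linalg.norm(d)
def tri(*rs):
    A=sum(np.eye(3)-np.outer(d,d) for o,d in rs);b=sum((np.eye(3)-np.outer(d,d))@o for o,d in rs)
    x=np.linalg.solve(A,b); return x,[np.linalg.norm(np.cross(x-o,d)) for o,d in rs]
def atz(r,z): o,d=r; return o+d*(z-o[2])/d[2]
E
python3 - <<'E'
from h import *
s=sense();print(s['t'],s['tcp_pos'],s['tool_rot'],pinch_z, s['finger_gap'])
for n in('scene','top'):
    np.save(n,snapshot(n)); p=camera_params(n);T=np.linalg.inv(p['world_to_cam']);print(n,p['fx'],p['cx'],p['cy'],T.round(3).tolist())
print(camera_params('wrist'))
a=np.vstack([np.load('scene.npy')]);save(a,'scene.png',None,1.25);save(np.load('top.npy'),'top.png',None,1.25)
E
```

```text
0.0 [ 0.18749361 -0.59543321  0.23033116] [ 9.88411225e-01  1.51795927e-01  3.07521247e-05 -1.11603619e-03] 0.0187 1.0007476001249316
scene 372.219748017334 316.6098488839203 201.1693443268233 [[0.614, 0.47, -0.634, 1.226], [0.789, -0.362, 0.496, -0.572], [0.004, -0.805, -0.593, 0.752], [0.0, 0.0, 0.0, 1.0]]
top 482.5979750836 318.13691514758017 194.67743349205512 [[-0.02, -0.984, 0.175, 0.301], [-1.0, 0.019, -0.005, 0.018], [0.002, -0.175, -0.985, 1.395], [0.0, 0.0, 0.0, 1.0]]
{'fx': 297.89212780507063, 'fy': 297.89212780507063, 'cx': 317.03428745367523, 'cy': 198.15099646907748, 'mount': array([[ 2.52646724e-05, -9.62007469e-01, -2.73023130e-01,
         6.74257256e-02],
       [ 9.99999898e-01,  1.47408037e-04, -4.26861132e-04,
         1.34187136e-05],
       [ 4.50889400e-04, -2.73023091e-01,  9.62007374e-01,
        -1.42889271e-01],
       [ 0.00000000e+00,  0.00000000e+00,  0.00000000e+00,
         1.00000000e+00]])}
```

View pics/scene.png

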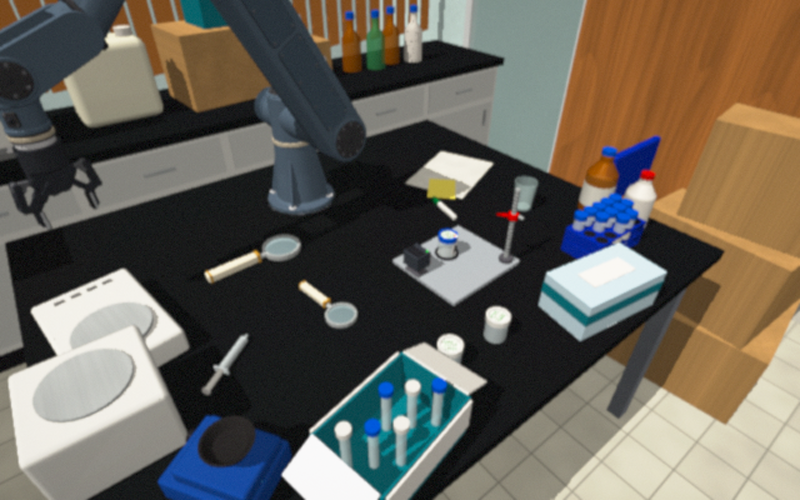

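View pics/top.png

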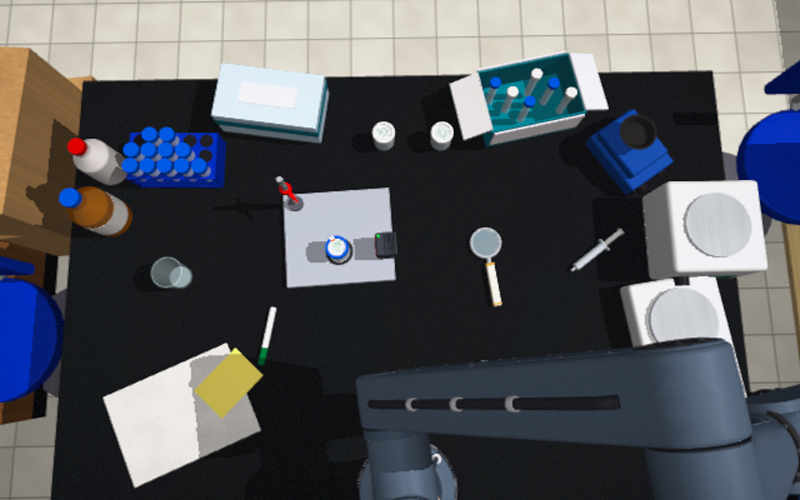

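Both views show the robot and the stand. In the 800-px top picture the pot lid is at (338,247), the reader at (386,244), the collar at (286,190) and a lens at (486,243). In the scene picture there are two lenses: the larger at (283,247), hidden under the arm in the top view, and one at (340,315).
Look-alikes: the white-lidded spare pots are at top (383,133) and (441,134), the blue-lidded one in the seat is mine. The lens at top (486,243) should be the smaller, to be checked by its rim size.

```bash
python3 - <<'E'
from h import *
t=np.load('top.npy');s=np.load('scene.npy')
def c(a,b,s): x0,y0,x1,y1=b; return cv2.resize(a[y0:y1,x0:x1],None,fx=s,fy=s,interpolation=cv2.INTER_CUBIC)
# left: top stand (215..325,135..235)x4 ; right: top lens
A=c(t,(215,135,325,235),3.6);B=c(t,(365,175,415,250),3.6) # 396x360,180x270
C=c(s,(310,140,420,245),3.6);D=c(s,(230,215,295,270),3.6)
im=np.zeros((600,800,3),np.uint8)
A=c(t,(215,135,325,215),3.6)
im[:288,:396]=A; im[300:570,:180]=B
im[:378,400:796]=C; im[385:583,400:634]=D
save(im,'crops.png')
E
```

```text
(no output)
```

View pics/crops.png

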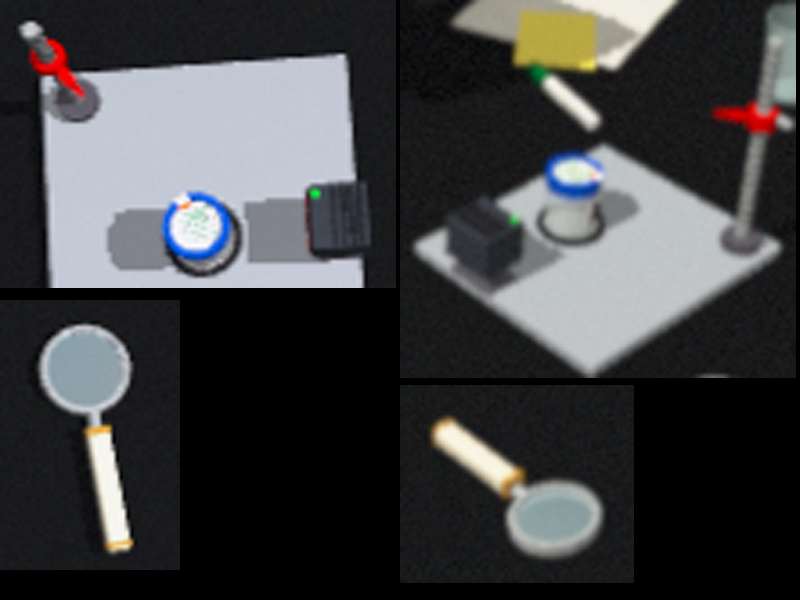

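The crop shows the blue-lidded pot in the seat with its orange tab at crop (183,201), the pointer tip at (84,95), and the lens rim about 25 px wide in the top view, so ~72 mm: the smaller one. Next I compute positions.

```bash
python3 - <<'E'
from h import *
A=lambda u,v:ray('top',(215+u/3.6-.4,135+v/3.6-.4)); B=lambda u,v:ray('top',(365+u/3.6-.4,175+(v-300)/3.6-.4))
C=lambda u,v:ray('scene',(310+(u-400)/3.6-.4,140+v/3.6-.4)); D=lambda u,v:ray('scene',(230+(u-400)/3.6-.4,215+(v-385)/3.6-.4))
P=lambda n,x:print(n,np.round(x[0],4),np.round(x[1],4))
P('lid',tri(A(196,226),C(575,172)));P('tab',tri(A(183,201),C(597,175)));P('tip',tri(A(84,95),C(713,114)))
P('lensc',tri(B(85,369),D(554,516)));P('handle end',tri(B(119,547),D(443,428)))
P('handle mid-front',tri(B(98,428),D(512,481)))
print('lid@.078',atz(A(196,226),.078),atz(C(575,172),.078))
tw=np.array([atz(ray('top',(u/1.25,v/1.25)),.016) for u,v in((283,195),(389,188),(396,279),(288,288))]);print(tw.round(3))
E=tw.mean(0);print('stand c',E)
for a,b in((3,0),(2,1),(1,0),(2,3)):
    d=tw[b]-tw[a];print(np.linalg.norm(d),np.arctan2(d[1],d[0]))
l=[atz(B(40,369),.008),atz(B(131,369),.008)];print('rim',np.linalg.norm(l[1]-l[0]))
E
```

```text
lid [0.5292 0.146  0.0778] [0.0016 0.0016]
tab [0.548  0.1553 0.081 ] [0.002 0.002]
tip [0.6146 0.22   0.153 ] [0.0026 0.0026]
lensc [ 0.5451 -0.1952  0.0093] [0.0017 0.0017]
handle end [ 0.4007 -0.2147  0.0134] [0.0012 0.0012]
handle mid-front [ 0.4957 -0.2029  0.0151] [0.002 0.002]
lid@.078 [0.53014365 0.14722552 0.078     ] [0.52868365 0.14432138 0.078     ]
[[0.667 0.279 0.016]
 [0.679 0.029 0.016]
 [0.463 0.016 0.016]
 [0.447 0.264 0.016]]
stand c [0.56408794 0.14690131 0.016     ]
0.22037461134278558 0.06530352118065097
0.21658390140991102 0.05689630941100106
0.25018142965479867 1.6194531283353117
0.2483261908124829 1.6346254009590242
rim 0.07387302512097947
```

```bash
cat >> h.py <<'E'
def plan(pos,alpha):
    "shift in the present tool axes (done first), then the turn, to reach tool-down pose with tool x at world angle alpha"
    s=sense();Rm=R.from_quat(s['tool_rot'])
    a=np.cos(alpha);b=np.sin(alpha)
    Rt=R.from_matrix(np.array([[a,b,0],[b,-a,0],[0,0,-1]]).T)
    print('t',round(s['t'],2),'tcp',np.round(s['tcp_pos'],4),'q6',round(s['q'][5],2),'gap',round(s['finger_gap'],3),'F',np.round(s['force'],1),'gf',round(float(s['gripper_force']),1))
    print('shift mm',np.round(Rm.inv().apply(np.array(pos)-s['tcp_pos'])*1e3,1),'turn',np.round((Rm.inv()*Rt).as_rotvec(degrees=True),2))
E
python3 -c "
from h import *
plan([.529,.145,.24],.305);plan([.529,.145,.24],3.4)"
```

```text
t 0.1 tcp [ 0.1875 -0.5955  0.2304] q6 -0.18 gap 1.002 F [-0.1  0.7 -0.3] gf 0.0
shift mm [ 548.  -603.9   -8.2] turn [-0.11 -0.02 -0.01]
t 0.1 tcp [ 0.1875 -0.5955  0.2304] q6 -0.18 gap 1.002 F [-0.1  0.7 -0.3] gf 0.0
shift mm [ 548.  -603.9   -8.2] turn [ 3.0000e-02 -1.8000e-01 -1.7734e+02]
```

```bash
python3 -m handwheel '[[[-0.1,0,0,0.0343,-0.0377,-0.0005,1],[0,0,0,0.0343,-0.0377,-0.0005,1],[0,0,0,0.0343,-0.0377,-0.0005,1],[0,0,0,0.0343,-0.0377,-0.0005,1],[0,0,0,0.0343,-0.0377,-0.0005,1],[0,0,0,0.0343,-0.0377,-0.0005,1],[0,0,0,0.0343,-0.0377,-0.0005,1],[0,0,0,0.0343,-0.0377,-0.0005,1],[0,0,0,0.0343,-0.0377,-0.0005,1],[0,0,0,0.0343,-0.0377,-0.0005,1],[0,0,0,0.0343,-0.0377,-0.0005,1],[0,0,0,0.0343,-0.0377,-0.0005,1],[0,0,0,0.0343,-0.0377,-0.0005,1],[0,0,0,0.0343,-0.0377,-0.0005,1],[0,0,0,0.0343,-0.0377,-0.0005,1],[0,0,0,0.0343,-0.0377,-0.0005,1],[0,0,0,0,0,0,1],[0,0,0,0,0,0,1]]]'
python3 - <<'E'
from h import *
import pickle
plan([.529,.145,.24],.305)
s=sense();w=snapshot('wrist');pickle.dump((s,w),open('w1.pkl','wb'));save(w,'w1.png',None,1.25)
E
```

```text
t: 2.35
tcp_pos: [0.5292, 0.1437, 0.2377]
tool_rot: [0.988, 0.152, -0.001, 0.001]
force: [0.6, 0.1, 0.1]
finger_gap: 1.005
gripper_force: 0.0
t 2.35 tcp [0.5292 0.1437 0.2377] q6 1.33 gap 1.005 F [0.6 0.1 0.1] gf 0.0
shift mm [ 0.2 -1.3 -2.3] turn [0.1  0.12 0.03]
```

```bash
python3 -m handwheel '[[[0,0,-10.5,0,0,0,1],[0,0,-10.5,0,0,0,1],[0,0,-10.5,0,0,0,1],[0,0,-10.5,0,0,0,1],[0,0,-10.5,0,0,0,1],[0,0,-10.5,0,0,0,1],[0,0,-10.5,0,0,0,1],[0,0,-10.5,0,0,0,1],[0,0,-10.5,0,0,0,1],[0,0,-10.5,0,0,0,1],[0,0,-10.5,0,0,0,1],[0,0,-10.5,0,0,0,1],[0,0,-10.5,0,0,0,1],[0,0,-10.5,0,0,0,1],[0,0,-10.5,0,0,0,1],[0,0,-10.5,0,0,0,1],[0,0,-10.5,0,0,0,1],[0,0,-10.5,0,0,0,1],[0,0,0,0,0,0,1],[0,0,0,0,0,0,1]]]'
python3 - <<'E'
from h import *
import pickle
plan([.529,.145,.24],3.6)
s=sense();w=snapshot('wrist');pickle.dump((s,w),open('w2.pkl','wb'));save(w,'w2.png',None,1.25)
E
```

```text
t: 4.9
tcp_pos: [0.5298, 0.1431, 0.2384]
tool_rot: [-0.227, 0.974, -0.001, -0.0]
force: [0.8, -0.5, -0.3]
finger_gap: 1.0
gripper_force: 0.0
t 4.9 tcp [0.5298 0.1431 0.2384] q6 -1.97 gap 1.0 F [ 0.8 -0.5 -0.3] gf 0.0
shift mm [-0.1  2.1 -1.6] turn [-0.1  -0.03 -0.03]
```

View pics/w1.png

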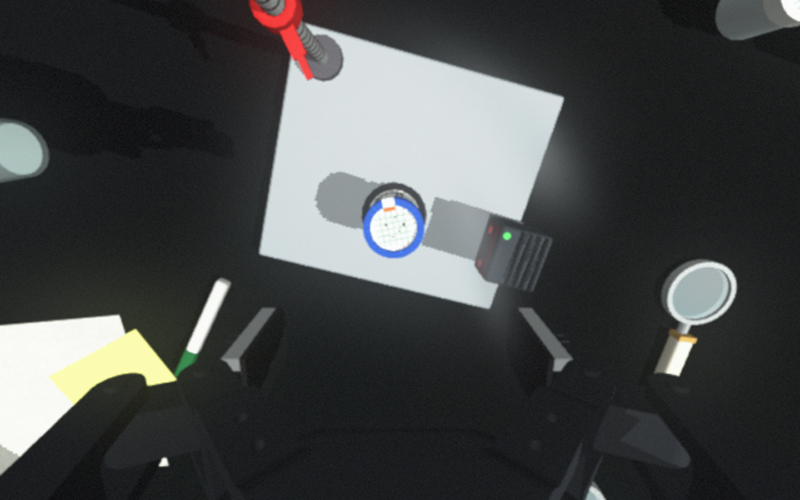

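View pics/w2.png

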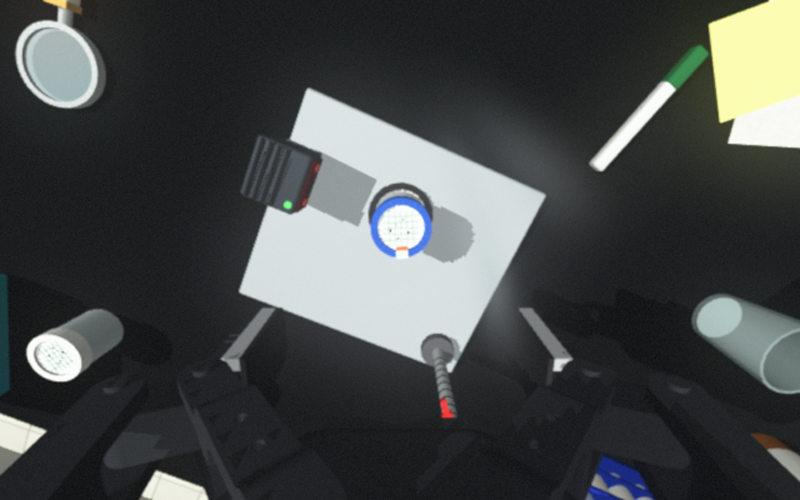

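w1 shows the pot lid at (393,227) with its tab at (389,204), the pointer tip at (308,78), and the lens at (699,292). w2 shows the lid at (401,227), the tab at (402,252), and only a bit of red at (447,415) beside the gripper, so I enlarge that.

```bash
python3 - <<'E'
from h import *
import pickle
s1,w1=pickle.load(open('w1.pkl','rb'));s2,w2=pickle.load(open('w2.pkl','rb'))
def c(a,b,s): x0,y0,x1,y1=b; return cv2.resize(a[y0:y1,x0:x1],None,fx=s,fy=s,interpolation=cv2.INTER_CUBIC)
im=np.zeros((600,800,3),np.uint8)
im[:300,:400]=c(w1,(200,30,280,90),5)      # tip w1
im[300:,:400]=c(w2,(325,290,405,350),5)    # tip w2
im[:300,400:]=c(w1,(275,140,355,200),5)+0      # lid
im[300:,400:]=c(w2,(280,150,360,210),5)
save(im,'crops2.png')
A=lambda p:ray('top',p)
f1=lambda u,v:ray('wrist',(u/1.25,v/1.25),s1);f2=lambda u,v:ray('wrist',(u/1.25,v/1.25),s2)
P=lambda n,x:print(n,np.round(x[0],4),np.round(x[1],4))
P('lid',tri(f1(393,227),f2(401,227)));P('tab',tri(f1(388,204),f2(402,253)))
P('tip',tri(f1(308,78),f2(447,402)))
P('tip w1+scene',tri(f1(308,78),ray('scene',(396.6,171.3))));P('tip w1+top',tri(f1(308,78),ray('top',(237.9,161))))
c1=[f1(*p) for p in((562,97),(489,308),(260,253))]
c2=[f2(*p) for p in((239,292),(307,88),(545,195))]
for n,a,b in zip('far-right near-right near-left'.split(),c1,c2):P(n,tri(a,b))
P('led',tri(f1(507,236),f2(287,205)));P('lens',tri(f1(699,292),f2(60,64)))
E
```

```text
lid [0.5281 0.1462 0.0656] [0.0006 0.0006]
tab [0.5471 0.1565 0.0723] [0.0006 0.0006]
tip [0.6146 0.2247 0.1493] [0.0017 0.0017]
tip w1+scene [0.6136 0.2209 0.1517] [0.0021 0.0021]
tip w1+top [0.6146 0.2207 0.1598] [0.0002 0.0002]
far-right [0.6823 0.0277 0.0055] [0.0001 0.0001]
near-right [0.4597 0.0147 0.0055] [0.0006 0.0006]
near-left [0.4463 0.2676 0.0063] [0.0009 0.0009]
led [0.5516 0.052  0.074 ] [0.0005 0.0005]
lens [ 0.544  -0.2086 -0.0078] [0.0008 0.0008]
```

View pics/crops2.png

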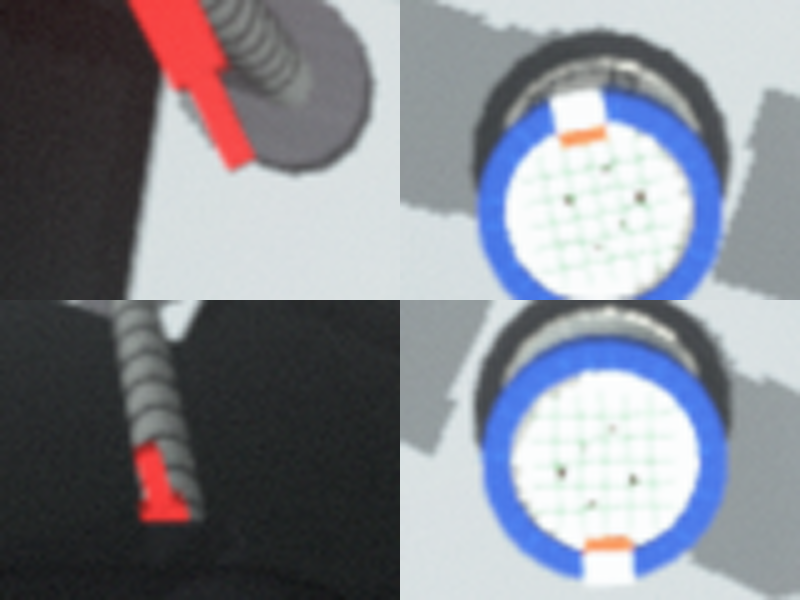

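The crops give the tip at w1 (310,78.3) and w2 (443.3,399.3), and the tab strip on the lid rim. The wrist-pair heights come out low (plate 5.5 mm instead of 16, lid 66 instead of 78), so the mount calibration is off. I fit a small correction over all views.

```bash
cat > ba.py <<'E'
from h import *
import pickle
from scipy.optimize import least_squares
s1,_=pickle.load(open('w1.pkl','rb'));s2,_=pickle.load(open('w2.pkl','rb'))
k=1/1.25; T=lambda u,v:(215+u/3.6-.4,135+v/3.6-.4); S=lambda u,v:(310+(u-400)/3.6-.4,140+v/3.6-.4)
obs={'lid':[('w1',393.9*k,228.3*k),('w2',401.3*k,227*k),('top',*T(196,226)),('scene',*S(575,172))],
'tab':[('w1',315.9-.4,165.8),('w2',321.6,204),('top',*T(183,201))],
'tip':[('w1',248,62.4),('w2',354.4,319.4),('top',*T(84,95)),('scene',*S(713,114))],
'c_fr':[('w1',562*k,97*k),('w2',239*k,292*k),('top',389*k,188*k)],
'c_nr':[('w1',489*k,308*k),('w2',307*k,88*k),('top',396*k,279*k)],
'c_nl':[('w1',260*k,253*k),('w2',545*k,195*k),('top',288*k,288*k)],
'lens':[('w1',699*k,292*k),('w2',60*k,64*k),('top',388.2,193.8),('scene',272.4,251.5)]}
zk={'lid':.078,'c_fr':.016,'c_nr':.016,'c_nl':.016,'tab':.078}
N=list(obs);base={n:camera_params(n) for n in('wrist','top','scene')}
x0=np.array([.529,.146,.078,.548,.156,.078,.614,.221,.153,.68,.028,.016,.46,.015,.016,.447,.266,.016,.544,-.2,.008])
def corr(d):
    M=np.eye(4);M[:3,:3]=R.from_rotvec(d[:3]).as_matrix();M[:3,3]=d[3:];return M
def proj(v,p,x):
    n='wrist' if v[0]=='w' else v;b=base[n];d=x[{'wrist':0,'top':6,'scene':12}[n]:][:6]
    if n=='wrist':
        s=s1 if v=='w1' else s2
        G=np.eye(4);G[:3,:3]=R.from_quat(s['tool_rot']).as_matrix();G[:3,3]=s['tcp_pos'];W=np.linalg.inv(G@b['mount'])
    else: W=b['world_to_cam']
    c=(corr(d)@W@np.r_[p,1])[:3];return np.array([b['fx']*c[0]/c[2]+b['cx'],b['fy']*c[1]/c[2]+b['cy']])
def res(x):
    P=x[18:].reshape(-1,3);r=[]
    for i,n in enumerate(N):
        for o in obs[n]: r+=list((proj(o[0],P[i],x)-o[1:])/.6)
        if n in zk: r.append((P[i,2]-zk[n])/.0005)
    for c in range(3): d=x[6*c:6*c+6]; r+=list(d[:3]/.006)+list(d[3:]/.002)
    return r
f=least_squares(res,np.r_[np.zeros(18),x0],x_scale='jac')
P=dict(zip(N,f.x[18:].reshape(-1,3)))
if __name__=='__main__':
    C=np.linalg.inv(f.jac.T@f.jac)
    for i,n in enumerate(N): print(n,P[n].round(4),'sd',np.sqrt(np.diag(C)[18+3*i:21+3*i]).round(4))
    print(f.x[:18].round(4),'cost',f.cost,len(f.fun))
    d=P['c_nr']-P['c_nl'];e=P['c_fr']-P['c_nr'];print(np.linalg.norm(d),np.linalg.norm(e),'yaw',np.arctan2(d[0],-d[1]),np.arctan2(e[1],e[0]))
    t=P['tab']-P['lid'];print('tab ang',np.arctan2(t[1],t[0]),np.hypot(*t[:2]))
    t=P['tip']-P['lid'];print('tip r',np.hypot(*t[:2]),'ang',np.arctan2(t[1],t[0]))
E
python3 ba.py
```

```text
lid [0.5279 0.1458 0.0777] sd [0.0004 0.0004 0.0005]
tab [0.547  0.1538 0.0787] sd [0.0004 0.0004 0.0005]
tip [0.6142 0.2222 0.1505] sd [0.0007 0.0007 0.0014]
c_fr [0.678  0.0311 0.0159] sd [0.0009 0.0009 0.0005]
c_nr [0.4616 0.0179 0.0159] sd [0.0007 0.0007 0.0005]
c_nl [0.4482 0.2643 0.0159] sd [0.0008 0.0007 0.0005]
lens [ 0.5437 -0.1955  0.0065] sd [0.0015 0.0012 0.0017]
[ 0.0051 -0.0011  0.0006  0.0015  0.0004 -0.0004  0.001  -0.0001 -0.0009
 -0.0001 -0.0003 -0.0005 -0.0002 -0.0013 -0.0019 -0.0001 -0.0001  0.0004] cost 39.260560362383 71
0.24676669604626475 0.2168075075084741 yaw 0.05421487787383997 0.06060677088617266
tab ang 0.3999406958866663 0.02074127904372337
tip r 0.11529189044912358 ang 0.724918583353975
```

```bash
sed -i "s/('w1',315.9-.4,165.8),('w2',321.6,204)/('w1',311,163.4),('w2',321.8,202.4)/" ba.py; python3 ba.py; python3 -c "
from ba import *
plan([P['lid'][0],P['lid'][1],.048],3.6)"
```

```text
lid [0.5279 0.1458 0.0779] sd [0.0004 0.0004 0.0005]
tab [0.5468 0.1561 0.0782] sd [0.0004 0.0004 0.0005]
tip [0.6136 0.2216 0.1525] sd [0.0007 0.0007 0.0014]
c_fr [0.6781 0.0309 0.0159] sd [0.0009 0.0009 0.0005]
c_nr [0.4616 0.0179 0.016 ] sd [0.0007 0.0007 0.0005]
c_nl [0.4481 0.2645 0.016 ] sd [0.0008 0.0007 0.0005]
lens [ 0.5437 -0.1952  0.0075] sd [0.0015 0.0012 0.0017]
[ 0.0018 -0.0004  0.0007  0.0009 -0.0013 -0.      0.0011  0.     -0.0007
 -0.0001 -0.0004 -0.0004 -0.0008 -0.0011 -0.0008 -0.0001  0.0001  0.0003] cost 9.685930847142854 71
0.24697333116483428 0.21692370971816158 yaw 0.054600768205799274 0.059742722572015884
tab ang 0.49976850751643753 0.021573624697993107
tip r 0.11440134040887788 ang 0.7238786706538122
t 4.95 tcp [0.5299 0.1433 0.2384] q6 -1.97 gap 0.997 F [ 0.7  0.5 -0.5] gf 0.0
shift mm [  0.6   3.5 190.4] turn [-0.1  -0.03  0.02]
```

```bash
python3 -m handwheel '[[[-0.1,0,0,0.0006,0.0035,0.04,1],[0,0,0,0,0,0.04,1],[0,0,0,0,0,0.04,1],[0,0,0,0,0,0.04,1],[0,0,0,0,0,0.03,1],[0,0,0,0,0,0,1],[0,0,0,0,0,0,1]]]'; python3 -m handwheel '[[[0,0,0,0,0,0,0.5],[0,0,0,0,0,0,0.3],[0,0,0,0,0,0,0.3],[0,0,0,0,0,0,0.3],[0,0,0,0,0,0,0.3],[0,0,0,0,0,0,0.3]]]' 25;python3 -c "
from h import *
plan([.5279,.1458,.048],1.586)"
```

```text
t: 5.82
tcp_pos: [0.5287, 0.1467, 0.0492]
tool_rot: [-0.229, 0.974, -0.0, 0.001]
force: [0.8, 1.1, 0.6]
finger_gap: 0.998
gripper_force: 0.0
t: 6.58
tcp_pos: [0.5288, 0.1468, 0.0497]
tool_rot: [-0.229, 0.973, -0.0, 0.001]
force: [-0.0, -0.7, 6.3]
finger_gap: 0.588
gripper_force: 25.2
t 6.58 tcp [0.5288 0.1468 0.0497] q6 -1.97 gap 0.588 F [-0.  -0.7  6.3] gf 25.2
shift mm [ 1.3 -0.5  1.7] turn [9.0000e-02 1.2000e-01 1.1559e+02]
```

```bash
python3 -m handwheel '[[[0,0,5,0,0,0,0.3],[0,0,8,0,0,0,0.3],[0,0,9,0,0,0,0.3],[0,0,9,0,0,0,0.3],[0,0,9,0,0,0,0.3],[0,0,9,0,0,0,0.3],[0,0,9,0,0,0,0.3],[0,0,9,0,0,0,0.3],[0,0,9,0,0,0,0.3],[0,0,9,0,0,0,0.3],[0,0,9,0,0,0,0.3],[0,0,9,0,0,0,0.3],[0,0,8,0,0,0,0.3],[0,0,4.5,0,0,0,0.3],[0,0,0,0,0,0,0.3],[0,0,0,0,0,0,0.3],[0,0,0,0,0,0,0.3]]]';python3 -c "
from h import *
plan([.5279,.1458,.048],1.586)"
```

```text
t: 8.7
tcp_pos: [0.5279, 0.1465, 0.0497]
tool_rot: [0.701, 0.713, -0.0, 0.0]
force: [-1.6, -1.3, 8.1]
finger_gap: 0.591
gripper_force: 25.4
t 8.7 tcp [0.5279 0.1465 0.0497] q6 0.05 gap 0.591 F [-1.6 -1.3  8.1] gf 25.4
shift mm [-0.7  0.   1.7] turn [0.01 0.03 0.1 ]
```

```bash
python3 -m handwheel '[[[0,0,0,0,0,0,0.7],[0,0,0,0,0,0,1],[0,0,0,0,0,0,1],[0,0,0,0,0,0,1],[0,0,0,0,0,0,1],[0,0,0,0,0,-0.03,1],[0,0,0,0,0,-0.04,1],[0,0,0,0,0,-0.04,1],[0,0,0,0,0,-0.04,1],[0,0,0,0,0,-0.04,1],[0,0,0,0,0,0,1],[0,0,0,0,0,0,1]]]'
python3 - <<'E'
from h import *
import pickle
plan([.4707,-.205,.2],.135)
s=sense();w=snapshot('wrist');pickle.dump((s,w),open('w3.pkl','wb'));t=snapshot('scene');tt=snapshot('top')
def c(a,b,s): x0,y0,x1,y1=b; return cv2.resize(a[y0:y1,x0:x1],None,fx=s,fy=s,interpolation=cv2.INTER_CUBIC)
im=np.zeros((600,800,3),np.uint8)
im[:350]=c(w,(220,100,420,187),4)[:350] if 0 else cv2.resize(w[100:275,120:520],(800,350),interpolation=cv2.INTER_CUBIC)
im[355:600,:400]=c(t,(330,160,410,209),5);im[355:600,400:]=c(w,(280,150,360,199),5)
save(im,'turned.png')
E
```

```text
t: 10.2
tcp_pos: [0.5273, 0.1467, 0.2378]
tool_rot: [0.701, 0.713, -0.001, -0.0]
force: [-0.0, 0.8, -0.1]
finger_gap: 1.001
gripper_force: 0.0
t 10.2 tcp [0.5273 0.1467 0.2378] q6 0.05 gap 1.001 F [-0.   0.8 -0.1] gf 0.0
shift mm [-350.7  -62.4   37.9] turn [-6.000e-02  7.000e-02  8.323e+01]
```

View pics/turned.png

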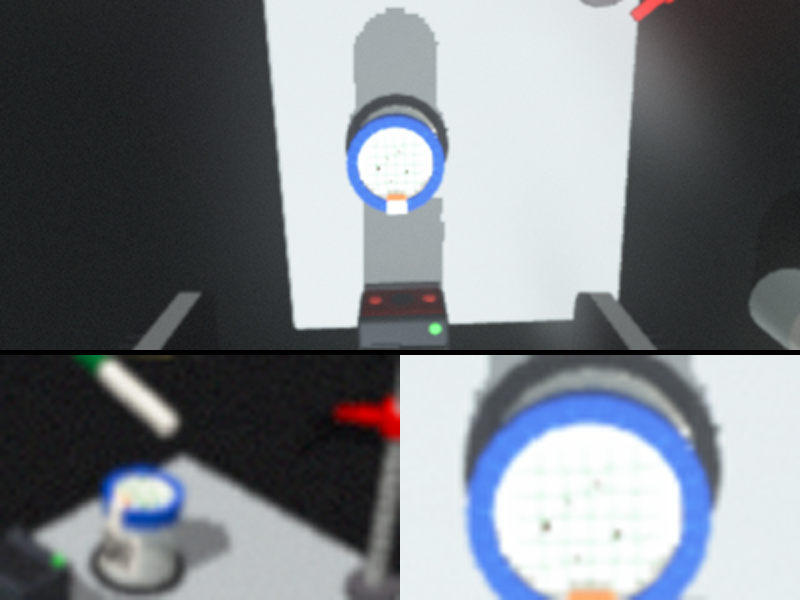

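The pot's tab now points straight at the reader: lid centre (396,163), tab (397,203), window lamps around (402,300). The label side faces the reader in the scene crop. I check the residual angle numerically and plan the lens reach.

```bash
python3 - <<'E'
from h import *
from ba import P,f,base,corr
import pickle
s,w=pickle.load(open('w3.pkl','rb'));w=w.astype(int);r,g,b=w[...,0],w[...,1],w[...,2]
m=(b>150)&(r<120)&(b-r>80);m[:150]=0;m[215:]=0;ys,xs=np.nonzero(m)
(cx,cy),rad=cv2.minEnclosingCircle(np.c_[xs,ys].astype(np.float32))
o=(r>190)&(b<190)&(r-b>50);o[:185]=0;o[215:]=0;oy,ox=np.nonzero(o);k=(abs(ox-318)<15)
ou,ov=ox[k].mean(),oy[k].mean();print(cx,cy,rad,ou,ov,k.sum())
M=base['wrist']['mount'];G=np.eye(4);G[:3,:3]=R.from_quat(s['tool_rot']).as_matrix();G[:3,3]=s['tcp_pos']
T=G@M@np.linalg.inv(corr(f.x[:6]))
def z(u,v,h):
    p=base['wrist'];d=T[:3,:3]@[(u-p['cx'])/p['fx'],(v-p['cy'])/p['fy'],1];return T[:3,3]+d*(h-T[2,3])/d[2]
c=z(cx,cy,.078);t=z(ou,ov,.078);print(c,t,'tab ang',np.arctan2(*(t-c)[1::-1]),np.hypot(*(t-c)[:2]))
# reader lamps & plate sides near reader
L=[z(120+375/2,100+300/2,.057),z(120+430/2,100+299/2,.057)];m=(L[0]+L[1])/2;d=L[1]-L[0]
print(L,'dir to reader',np.arctan2(*(m-c)[1::-1]),'window normal',np.arctan2(d[1],d[0]))
# lens: heading by handle end and grip point
h=np.array([.4007,-.2147]);l=P['lens'][:2];u=(l-h)/np.linalg.norm(l-h);print('lens x ang',np.arctan2(u[1],u[0]),'len',np.linalg.norm(l-h),'grip',l-.075*u)
E
```

```text
317.27142333984375 181.2142791748047 24.528911590576172 317.6551724137931 198.0344827586207 29
[0.52684351 0.14803581 0.078     ] [0.52758082 0.12985349 0.078     ] tab ang -1.530267464004114 0.018197262460543658
[array([0.51684174, 0.05941183, 0.057     ]), array([0.54952344, 0.06065812, 0.057     ])] dir to reader -1.4988862054206715 window normal 0.03811582070091181
lens x ang 0.1354237285010113 len 0.14442994435952736 grip [ 0.46949426 -0.20532625]
```

```bash
python3 -m handwheel '[[[0,0,0,-0.0438,-0.0078,0.002,1],[0,0,0,-0.0438,-0.0078,0.003,1],[0,0,0,-0.0438,-0.0078,0.005,1],[0,0,0,-0.0438,-0.0078,0.01,1],[0,0,0,-0.0438,-0.0078,0.01,1],[0,0,0,-0.0438,-0.0078,0.01,1],[0,0,0,-0.0438,-0.0078,0.01,1],[0,0,0,-0.0438,-0.0078,0.01,1],[0,0,10.4,0,0,0.01,1],[0,0,10.4,0,0,0.01,1],[0,0,10.4,0,0,0.01,1],[0,0,10.4,0,0,0,1],[0,0,10.4,0,0,0,1],[0,0,10.4,0,0,0,1],[0,0,10.4,0,0,0,1],[0,0,10.4,0,0,0,1],[0,0,0,0,0,0,1],[0,0,0,0,0,0,1]]]'
python3 - <<'E'
from h import *
import pickle
plan([.4695,-.2053,.15],.135)
s=sense();w=snapshot('wrist');pickle.dump((s,w),open('w4.pkl','wb'));save(w,'w4.png',None,1.25)
E
```

```text
t: 12.6
tcp_pos: [0.4712, -0.2045, 0.1478]
tool_rot: [0.998, 0.069, -0.001, -0.0]
force: [0.5, -0.0, 0.4]
finger_gap: 1.002
gripper_force: 0.0
t 12.6 tcp [ 0.4712 -0.2045  0.1478] q6 0.81 gap 1.002 F [ 0.5 -0.   0.4] gf 0.0
shift mm [-1.8  0.6 -2.2] turn [-0.04  0.06  0.17]
```

View pics/w4.png

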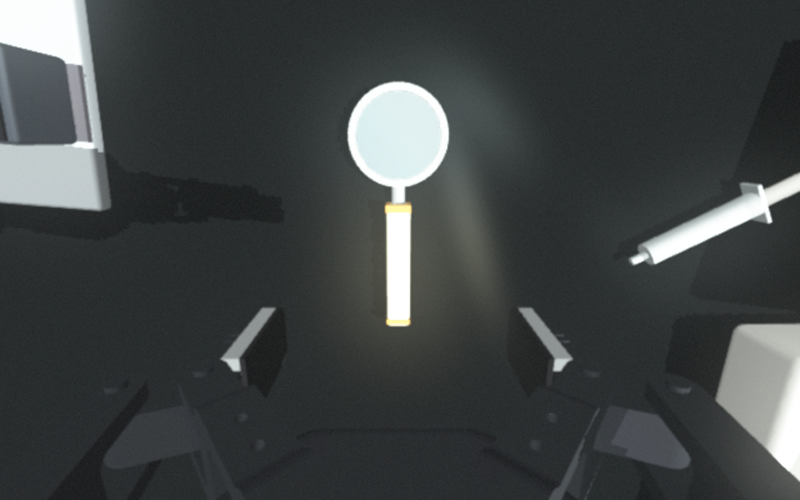

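The wrist view shows the lens straight ahead: glass centre (398,134), handle from (398,205) to (398,325), parallel to tool x.

```bash
python3 - <<'E'
from h import *
from ba import f,base,corr
import pickle
s,w=pickle.load(open('w4.pkl','rb'))
G=np.eye(4);G[:3,:3]=R.from_quat(s['tool_rot']).as_matrix();G[:3,3]=s['tcp_pos']
T=G@base['wrist']['mount']@np.linalg.inv(corr(f.x[:6]))
def z(u,v,h):
    p=base['wrist'];d=T[:3,:3]@[(u/1.25-p['cx'])/p['fx'],(v/1.25-p['cy'])/p['fy'],1];return T[:3,3]+d*(h-T[2,3])/d[2]
c=z(398,134.3,.009);a=z(398,204,.014);e=z(398.3,325,.012)
print(c,a,e,[np.linalg.norm((x-c)[:2]) for x in(a,e)],'rim',z(448,134,.01)-z(348,134,.01))
d=c-e;al=np.arctan2(d[1],d[0]);g=c-.075*np.array([np.cos(al),np.sin(al),0]);print(al,g)
plan([g[0],g[1],.002],al)
E
```

```text
[ 0.54479758 -0.1950031   0.009     ] [ 0.49532489 -0.20193968  0.014     ] [ 0.39529148 -0.21626999  0.012     ] [np.float64(0.04995661593139606), np.float64(0.15101111222928368)] rim [ 0.00995549 -0.07142752  0.        ]
0.14129973829028458 [ 0.47054505 -0.20556535  0.009     ]
t 12.65 tcp [ 0.4713 -0.2045  0.1479] q6 0.81 gap 1.001 F [-0.3  1.  -0.2] gf 0.0
shift mm [ -0.7   1.  145.9] turn [-0.04  0.05 -0.22]
```

```bash
python3 -m handwheel '[[[0,0,-0.2,-0.0007,0.001,0.04,1],[0,0,0,0,0,0.04,1],[0,0,0,0,0,0.04,1],[0,0,0,0,0,0.024,1],[0,0,0,0,0,0,1],[0,0,0,0,0,0,1]]]'; python3 -c "
from h import *
plan([.4705,-.2056,.003],.141)"; python3 -m handwheel '[[[0,0,0,0,0,0,0.6],[0,0,0,0,0,0,0.3],[0,0,0,0,0,0,0.1],[0,0,0,0,0,0,0],[0,0,0,0,0,0,0],[0,0,0,0,0,0,0],[0,0,0,0,0,0,0],[0,0,0,0,0,0,0]]]' 50;python3 -c "
from h import *
plan([.4705,-.2056,.1],.141)"
```

```text
t: 13.4
tcp_pos: [0.4714, -0.2061, 0.005]
tool_rot: [0.998, 0.07, 0.0, 0.0]
force: [-0.1, 0.1, 0.6]
finger_gap: 1.003
gripper_force: 0.0
t 13.4 tcp [ 0.4714 -0.2061  0.005 ] q6 0.8 gap 1.003 F [-0.1  0.1  0.6] gf 0.0
shift mm [-0.8 -0.6  2. ] turn [ 0.05 -0.03 -0.08]
t: 14.4
tcp_pos: [0.4711, -0.2059, 0.0049]
tool_rot: [0.998, 0.069, 0.0, 0.0]
force: [-0.3, -0.2, 5.6]
finger_gap: 0.197
gripper_force: 49.8
t 14.4 tcp [ 0.4711 -0.2059  0.0049] q6 0.8 gap 0.197 F [-0.3 -0.2  5.6] gf 49.8
shift mm [ -0.5  -0.3 -95.1] turn [ 0.03 -0.02 -0.11]
```

```bash
python3 -m handwheel '[[[0,0,0,0,0,-0.01,0],[0,0,0,0,0,-0.025,0],[0,0,0,0,0,-0.04,0],[0,0,0,0,0,-0.04,0],[0,0,0,0,0,-0.025,0],[0,0,0,0,0,-0.0076,0],[0,0,0,0,0,0,0],[0,0,0,0,0,0,0]]]';python3 -c "
from h import *
plan([.4542,.1349,.1525],.141)"
```

```text
t: 15.4
tcp_pos: [0.4701, -0.2052, 0.1508]
tool_rot: [0.998, 0.069, -0.001, -0.001]
force: [0.0, -0.7, -1.4]
finger_gap: 0.19
gripper_force: 49.0
t 15.4 tcp [ 0.4701 -0.2052  0.1508] q6 0.8 gap 0.19 F [ 0.  -0.7 -1.4] gf 49.0
shift mm [  31.4 -339.    -1.1] turn [-0.11  0.13 -0.12]
```

```bash
python3 -m handwheel '[[[-0.1,0.1,0,0.0016,-0.018,0,0],[0,0,0,0.0032,-0.034,0,0],[0,0,0,0.0032,-0.034,0,0],[0,0,0,0.0032,-0.034,0,0],[0,0,0,0.0032,-0.034,0,0],[0,0,0,0.0032,-0.034,0,0],[0,0,0,0.0032,-0.034,0,0],[0,0,0,0.0032,-0.034,0,0],[0,0,0,0.0032,-0.034,0,0],[0,0,0,0.0032,-0.034,0,0],[0,0,0,0.0010,-0.015,-0.001,0],[0,0,0,0,0,0,0],[0,0,0,0,0,0,0],[0,0,0,0,0,0,0]]]'
python3 - <<'E'
from h import *
import pickle
plan([.4542,.1349,.1525],.141)
s=sense();w=snapshot('wrist');t=snapshot('scene');tt=snapshot('top');pickle.dump((s,w,t,tt),open('w5.pkl','wb'))
im=np.zeros((600,800,3),np.uint8)
im[:300,:480]=cv2.resize(w,(480,300))
r=lambda a,b,s: cv2.resize(a[b[1]:b[3],b[0]:b[2]],None,fx=s,fy=s,interpolation=cv2.INTER_CUBIC)
im[300:600,:400]=r(t,(330,145,430,220),4);im[300:600,400:]=r(tt,(210,135,310,210),4)
im[:300,480:800]=r(w,(200,0,307,100),3)[:, :320]
save(im,'hold.png')
E
```

```text
t: 17.15
tcp_pos: [0.4552, 0.1334, 0.1524]
tool_rot: [0.998, 0.069, 0.001, 0.001]
force: [-0.9, -1.0, -1.2]
finger_gap: 0.19
gripper_force: 49.1
t 17.15 tcp [0.4552 0.1334 0.1524] q6 1.49 gap 0.19 F [-0.9 -1.  -1.2] gf 49.1
shift mm [-0.8 -1.6 -0.1] turn [ 0.11 -0.07 -0.2 ]
```

View pics/hold.png

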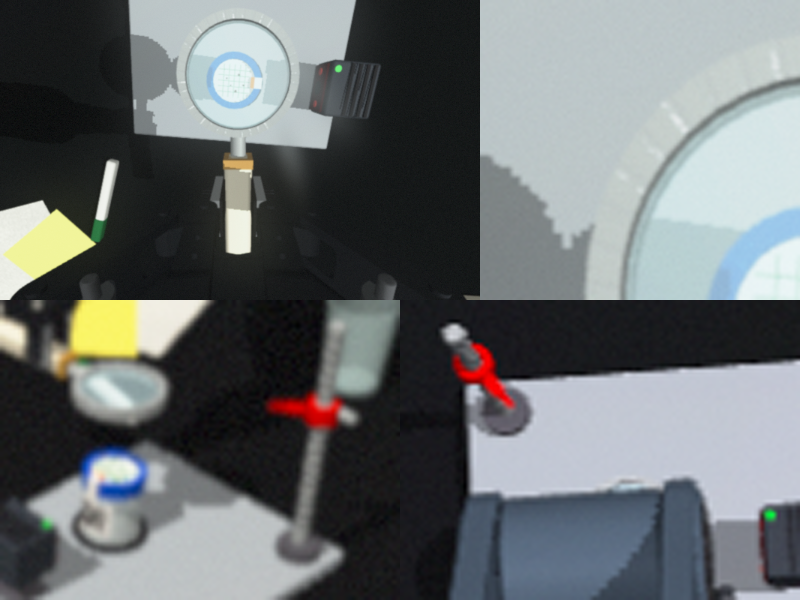

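The lens is held over the pot, with the lid seen through the glass and clear space between them; the tab still points at the reader. As a check of level and height, I overlay predicted rim outlines for pitches of 0° (green) and ±4°, and triangulate the glass centre.

```bash
python3 - <<'E'
from h import *
from ba import f,base,corr,P
import pickle
s,w,t,tt=pickle.load(open('w5.pkl','rb'))
p=base['wrist'];W=corr(f.x[:6])@np.linalg.inv(p['mount'])
def pr(q): c=(W@np.c_[q,np.ones(len(q))].T)[:3];return np.c_[p['fx']*c[0]/c[2]+p['cx'],p['fy']*c[1]/c[2]+p['cy']]
big=cv2.resize(w[0:220,200:440],None,fx=2.7,fy=2.7,interpolation=cv2.INTER_CUBIC)
a=np.linspace(0,2*np.pi,200)
for th,col in((0,(0,255,0)),(4,(255,0,0)),(-4,(0,0,255))):
    q=np.c_[.0745+.036*np.cos(a),.036*np.sin(a),0*a-.005]      # top rim edge, tool z down
    q=np.vstack([q,[[.0255,-.009,-.011],[.0255,.009,-.011]]])
    q=R.from_euler('y',th,degrees=True).apply(q)
    u=(pr(q)-[200,0]+.5)*2.7
    print(th,'l,r,top,bot',(u[:200].min(0)/2.7+[200,0]).round(1),(u[:200].max(0)/2.7+[200,0]).round(1),'fer',(u[200:]/2.7+[200,0]).round(1).tolist())
    cv2.polylines(big,[np.int32(u[:200])],True,col,1);cv2.line(big,*map(tuple,np.int32(u[200:])),col,1)
save(big,'overlay.png')
G=np.eye(4);G[:3,:3]=R.from_quat(s['tool_rot']).as_matrix();G[:3,3]=s['tcp_pos']
T=np.linalg.inv(W@np.linalg.inv(G));d=T[:3,:3]@[(318.7-p['cx'])/p['fx'],(99.3-p['cy'])/p['fy'],1]
sc=base['scene'];Ts=np.linalg.inv(corr(f.x[12:18])@sc['world_to_cam'])
S=lambda u,v:(Ts[:3,3],(lambda e:e/np.linalg.norm(e))(Ts[:3,:3]@[(330+u/4-.4-sc['cx'])/sc['fx'],(145+v/4-.4-sc['cy'])/sc['fy'],1]))
print('glass',tri((T[:3,3],d/np.linalg.norm(d)),S(120,92)),'tip',P['tip'])
E
```

```text
0 l,r,top,bot [236.8   8.2] [400.7 181. ] fer [[299.3, 211.1], [337.9, 211.1]]
4 l,r,top,bot [233.6   3.2] [404.  183.2] fer [[299.1, 214.0], [338.1, 214.0]]
-4 l,r,top,bot [239.8  14.1] [397.5 179.3] fer [[299.5, 208.4], [337.7, 208.5]]
glass (array([0.52975346, 0.14356827, 0.15414044]), [np.float64(0.00011073251702610453), np.float64(0.00011073251702609614)]) tip [0.61321617 0.22127153 0.15291718]
```

View pics/overlay.png

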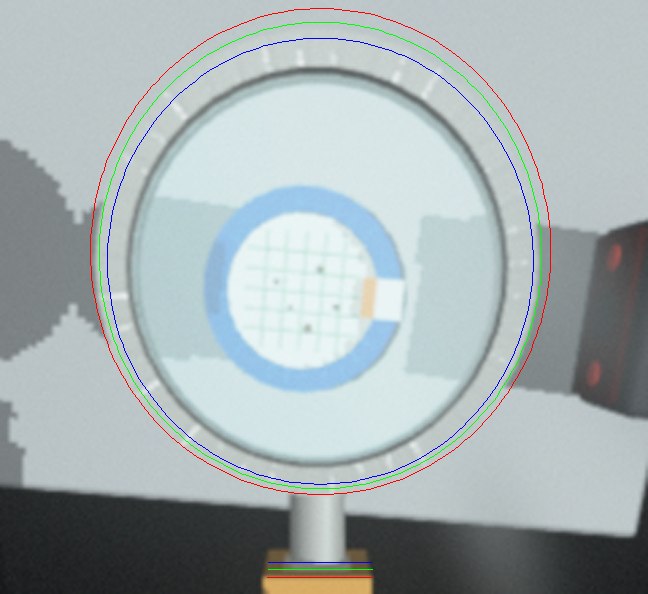

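The overlay matches the green (level) outline: rim sides at about x=98 and 540, ferrule at y≈569. The glass is at about 0.153 m, the same as the tip. I make a small centring nudge, let it settle and hand in.

```bash
python3 -m handwheel '[[[0,0,0,-0.0008,-0.0026,0,0],[0,0,0,0,0,0,0],[0,0,0,0,0,0,0],[0,0,0,0,0,0,0],[0,0,0,0,0,0,0],[0,0,0,0,0,0,0]]]'; python3 -c "
from h import *
plan([.4535,.1355,.1525],.141);print(np.abs(sense()['qd']).max());print(sign_off())"
```

```text
t: 18.05
tcp_pos: [0.4539, 0.1368, 0.1524]
tool_rot: [0.998, 0.069, 0.001, 0.001]
force: [-0.5, -0.2, -1.4]
finger_gap: 0.188
gripper_force: 49.1
t 18.05 tcp [0.4539 0.1368 0.1524] q6 1.49 gap 0.188 F [-0.5 -0.2 -1.4] gf 49.1
shift mm [-0.6  1.2 -0.1] turn [ 0.1  -0.09 -0.11]
0.001638169883321787
the job is handed in; nothing more can be done
None
```

I turned the pot in its seat until the barcode faced the reader, to within my measurement error of about 0.03 rad, and let go of it; the smaller lens is held level over it with its glass at about 0.153 m, the measured height of the pointer tip, and I signed the job off at 18 s (no verdict was returned).

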